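Back the ratchet feed off by one notch

TASK

With a fingertip, push the thumb lever of the ratchet pawl so that the pawl lifts clear of the toothed feed wheel, then push the wheel's crank handle backward by one notch, so that the carrier plate backs away from the light box, and push the thumb lever back so that the pawl drops fully into the next tooth gap. Only push with the fingers, grasp nothing, and leave the loose things on the bench where they lie.

Things in the scene. Friction and masses are not known exactly. Their poses are not given: they have to be found in the camera images.
- feeder: whole feed: 190 x 560 mm base plate with toothed wheel, pawl, rail, carrier plate and light box; fixed, place and yaw vary. Origin on the bench right below the wheel's middle; z up, +y runs along the rail to the light box (y 295 to 415 mm, 125 mm high), -x is the robot's side, where the crank handle points. Carrier plate with its disc: 92 mm high
- wheel_axle (a point): middle of the toothed wheel, 78 mm over the bench. Axle parallel to the feeder's x. Wheel 124 mm across the tooth tips, 14 mm thick (feeder x -7 to 7 mm), upright, 12 saw teeth 12 mm high
- wheel (a joint): wheel's turn, rad; one notch = 0.524. Starts within 0.04 of 0. Grows backward: wheel top and crank handle go to the feeder's -y, away from the light box, and the carrier is drawn back 8.4 mm a notch. The seated pawl blocks it (0.09 play). One notch back, the pawl drops in at 0.40 to 0.60. Stays where left; turning takes 3 to 6 N at the handle
- handle_mid (a point): middle of the straight crank handle, a dark round bar 16 mm thick standing out 80 mm from the wheel's robot side, parallel to the feeder's x (x -7 to -87 mm, this point -47), 43 mm from the axle. At the start it is 15 degrees to the light box's side of straight above the axle, 120 mm over the bench; one notch backward takes it 22 mm in -y, to 15 degrees on the other side
- pawl (a joint): pawl's lift, rad: 0 = fully down in a tooth gap (its stop), 1.0 = its upper stop. The nose clears the tooth tips from 0.2 up. Stiff pivot: the pawl stays where it is left; it takes about 2 to 4 N at the lever to move
- lever_top (a point): middle of the round cross bar (12 mm thick, 30 mm long along the feeder's x) topping the pawl's thumb lever, 52 mm from the pivot. Lever 12 mm wide, 8 mm thick; with the pawl down it stands upright over the pivot, this point 199 mm over the bench. Pushing it to the feeder's -y (away from wheel and light box) lifts the pawl; pushing it back upright, to +y, lowers it
- pawl_pivot (a point): pawl's pivot, parallel to the feeder's x, at feeder x 0, y -80 mm, 147 mm over the bench, between two post cheeks 22 mm long in y, whose tops are 155 mm high. With the pawl down only the thumb lever stands more than 3 mm higher than that
- pawl_nose (a point): lower end of the pawl's nose, 6 mm thick, 80 mm from the pivot towards the wheel; with the pawl down it sits on top of the wheel between two teeth. The pawl's arm is 9 mm high and 12 mm wide
- optical_flat: clear round glass optical flat with a crack in it, 74 mm across, 15 mm thick, lying flat; loose, to be left alone; origin at the centre of its underside
- micrometer: chrome outside micrometer lying flat, about 130 mm long, 17 mm high; loose, to be left alone; origin on the bench at the middle of its measuring gap
- spring_seat: red nylon spring seat, a flanged button 42 mm across, 24 mm high; loose, to be left alone; origin at the centre of its underside
- gauge_block: steel gauge block, 35 x 30 x 9 mm; loose, to be left alone; origin at the centre of its underside
- valve_plate: flat steel valve ring, 68 mm across, 7 mm thick; loose, to be left alone; origin at the centre of its underside
- dressing_ring: heavy dark steel dressing ring, 90 mm across, 25 mm high; loose, to be left alone; origin at the centre of its underside
- paste_jar: closed jar of lapping paste, 56 mm across, 60 mm high; loose, to be left alone; origin at the centre of its underside

How it is judged:
On the way, in this order (a step that is already met when the one before it is completed fails the run):
1. the pawl is lifted clear of the teeth, with the wheel still in its notch (value of joint pawl above 0.22 rad and value of joint wheel below 0.25 rad), for 0.2 s.
2. the wheel has been turned backward by one notch, with the pawl lifted (value of joint pawl above 0.18 rad and value of joint wheel between 0.33 and 0.66 rad), for 0.2 s.
At the end, for the whole second after the job is handed in: the pawl is fully down (joint below 0.06 rad) in the gap one notch back: the wheel stands between 0.33 and 0.66 rad and is at rest (value of joint pawl below 0.06 rad and value of joint wheel between 0.33 and 0.66 rad and velocity of joint wheel between -0.05 and 0.05 rad/s); the robot touches nothing.
It fails at once if a loose thing on the bench is lifted or moved by more than 2 cm (distance of any of optical_flat, micrometer, spring_seat, gauge_block, valve_plate, dressing_ring, paste_jar from where it was at the start of the episode above 0.02 m).
It also fails if it takes over 54 s, if anything falls off the work surface, if the arm or the gripper's body presses on something with over 40 N, if the wrist force passes 120 N, or if a joint passes its speed limit or range.

ROBOT

A 6-joint arm with a two-finger parallel gripper is mounted at the origin on the work surface. World frame = base frame: x ahead of the robot, y to its left, z up, the work surface at z = 0. Lengths are in m, angles in rad, forces in N, time in s.
With the tool pointing down it reaches from about 0.35 to 0.975 m from the base axis. Payload 4.9 kg.
Tool frame: the origin (TCP) lies at the very end of the fingers, on their centre line; the grasp point (between the pads) lies 19 mm behind it; z points along the fingers, x is the direction in which the jaws open and shut, and the axes are right-handed (so a half turn about z gives the same grasp; the last joint's range is limited). The gripper opens to 85 mm and grips with 20 to 120 N. Pads are 22 mm wide; open, the fingers measure 114 mm over their backs; the gripper's body (76 mm by 85 mm) begins 54 mm behind the grasp point. The pads swing forward as they close: fully open they stand 13 mm farther back than shut.
Start: joints at [-1.261, 0.053, 1.613, -0, 1.476, -0.119], TCP at [0.26, -0.568, 0.231] pointing down, gripper open.
Joint ranges: [-3.01, 3.01], [-1.01, 2.22], [0.06, 2.58], [-1.02, 4.17], [0.09, 2.62], [-3.14, 3.14]. Speed limits (rad/s): [2.57, 2.57, 3.14, 3.14, 3.14, 3.14].

INTERFACE

Orientations are given as a rotation vector (axis times angle).
In Python, from station import readout, viewer, ctrl, nets gives the robot as it stands. The module is installed in compiled form; this text tells all that it offers.
- The arm moves only by the tool step_arm, never from a script. Its argument "moves" is a list that holds one entry, the list of rows, each a list of 4 numbers: the shift along the world's x, y, z in cm, then the turn about the world's z in rad. In form: [[[dx, dy, dz, yaw], ...]]. A call has 1 to 10 rows; each row shifts and turns the commanded pose from where the row before left it; what a row does not reach is not made up. A row lasts 1/12 s, in which the tool goes at most 41.7 mm and 7.16 degrees, less where a joint would pass 70% of its speed; a pose out of reach is approached as far as the arm can. A call is refused whole if a number of a shift passes 4.17 or a number of a turn 0.125, either way. A call with a gripper value outside its range is refused whole. "grip" is the closure, from 0 (fully open) to 1 (shut), set as the call begins (left out, the last holds). The fingers move at their own pace and stop on an object; "squeeze" is the grip in N (left out, the last holds). Time passes only in rows, so rows that do not move let the fingers close. It gives the time, the measured TCP pose, the force and the opening at its end, in the units of the state.
- readout.get_obs(): the state, without advancing time (a new reading comes with each control period).
- viewer.get_image(name): name is "scene" or "top" or "wrist"; returns the picture (400x640x3 uint8, blue, green, red); there is no depth.
- viewer.calibration(name): a dict with "camera_matrix" (3x3 intrinsics, pixels), "R" (3x3) and "t" (3): a world point X has camera coordinates R X + t. Camera axes: x right, y down, z forward; pixel columns grow to the right and rows downward; lengths in m; the calibration is good to about 2 mm. A picture is of the moment at which its call begins: read the wrist's pose just before it. calibration takes no time and is no camera call; for the wrist camera it gives the pose at the moment of the call.
- ctrl.finish_job(): hands the job in, once; it reports no verdict.
Trained networks look in the newest picture that a camera, given by its name, has taken for a name from the list of things; names that differ only in an ending like _2 or _b are one class to them, and where a whole thing is asked for, a point or a joint stands for the part that bears it (a point fixed in the world has none). Each returns a list of dicts, best first, with "confidence" (0 to 1); they miss things now and then, are a little off and sometimes report something else, mostly with a low value. They report only what shows in the picture. A call takes as long as a camera call.
- nets.masks_of(camera, thing): "region" (400x640 bool, what is visible of it) and "box" ([left, top, right, bottom] in pixels, round what is visible of it).
- nets.pinpoint(camera, thing): "at" ([column, row] in pixels: a listed point, or the origin of a listed thing).
The state is a dict: "t": time; "q": joint angles; "dq": joint speeds; "effort": joint torques, N m; "tool_pos": TCP position; "tool_rot": TCP orientation; "contact_force": force on the tool from outside, world axes, zero at the start; "wrist_torque": the same for the moment, N m; "opening": finger opening in m.
Only numpy, scipy, OpenCV 4.12 (cv2) and the standard library are available. Lean on these libraries where they do the work, as an engineer would, in place of code of your own. Each camera call takes 0.05 s, during which the arm holds its last target. There are 200 camera calls.

## Working session

There is one attempt and no reset: what is moved stays moved. The work goes in short steps, Python scripts to look and compute and a tool call to move; the robot and the scene stay as the last step left them, time stands still between calls to the robot, and variables do not carry over. Pictures are saved under pics/ and viewed, about 8 in all and at most 12, crops included, and the job is handed in when it is done.

Besides the shell and the picture viewer there is one more tool, called after "Call:" by a JSON object that holds its "fn" and its "kwargs", one argument or row to a line. step_arm: Moves the arm, as the interface text tells. Its arguments: {"type":"object","properties":{"moves":{"type":"array","items":{"type":"array","items":{"type":"array","items":{"type":"number"}}}},"grip":{"type":"number"},"squeeze":{"type":"number"}},"required":["moves"]}

```bash
mkdir -p pics; cat > h.py <<'E'
from station import readout, viewer, ctrl, nets
import numpy as np, cv2
def snap(c,n=None):
    im=viewer.get_image(c)
    if n: cv2.imwrite(f'pics/{n}.png',im)
    return im
def ray(c,p):
    k=viewer.calibration(c);K,R,t=[np.array(k[a],float) for a in('camera_matrix','R','t')]
    d=R.T@np.linalg.inv(K)@np.array([p[0],p[1],1.]);return -R.T@t.ravel(),d/np.linalg.norm(d)
def atz(c,p,z):
    o,d=ray(c,p);return o+d*(z-o[2])/d[2]
def tri(a):
    A=np.zeros((3,3));b=np.zeros(3)
    for o,d in a:
        P=np.eye(3)-np.outer(d,d);A+=P;b+=P@o
    X=np.linalg.solve(A,b);return X,[np.linalg.norm((np.eye(3)-np.outer(d,d))@(X-o))*1e3 for o,d in a]
def proj(c,X):
    k=viewer.calibration(c);K,R,t=[np.array(k[a],float) for a in('camera_matrix','R','t')]
    p=K@(R@np.array(X)+t.ravel());return p[:2]/p[2]
E
python3 - <<'E'
from h import *
np.set_printoptions(precision=4,suppress=True)
print(readout.get_obs()['t'])
Z=dict(feeder=0,wheel_axle=.078,handle_mid=.12,lever_top=.199,pawl_pivot=.147,pawl_nose=.14)
for c in('scene','top'):
    snap(c,c+'0')
    for n,z in Z.items():
        r=nets.pinpoint(c,n)
        for q in r[:2]: print(c,n,q['at'],round(q['confidence'],2),atz(c,q['at'],z))
E
```

```text
0.0
scene feeder [320.2, 216.0] 0.77 [ 0.4995 -0.0772  0.    ]
scene wheel_axle [325.8, 192.8] 0.55 [ 0.4909 -0.0651  0.078 ]
scene wheel_axle [295.8, 150.1] 0.19 [ 0.3116 -0.2476  0.078 ]
scene handle_mid [333.8, 171.7] 0.81 [ 0.4434 -0.0625  0.12  ]
scene handle_mid [327.9, 192.8] 0.23 [ 0.5447 -0.0366  0.12  ]
scene lever_top [297.3, 147.4] 0.66 [ 0.4902 -0.1501  0.199 ]
scene pawl_pivot [293.2, 163.3] 0.71 [ 0.4908 -0.1634  0.147 ]
scene pawl_nose [322.6, 177.8] 0.65 [ 0.5138 -0.0655  0.14  ]
scene pawl_nose [317.9, 282.7] 0.5 [0.8587 0.0776 0.14  ]
top feeder [339.7, 242.6] 0.91 [ 0.4888 -0.0793  0.    ]
top wheel_axle [339.5, 239.5] 0.72 [ 0.4976 -0.0768  0.078 ]
top handle_mid [336.2, 269.1] 0.84 [ 0.4398 -0.0688  0.12  ]
top lever_top [383.4, 242.1] 0.59 [ 0.4952 -0.1534  0.199 ]
top pawl_pivot [378.2, 244.6] 0.66 [ 0.4889 -0.1499  0.147 ]
top pawl_pivot [338.6, 243.6] 0.44 [ 0.4912 -0.0732  0.147 ]
top pawl_nose [335.5, 242.5] 0.61 [ 0.4932 -0.0674  0.14  ]
```

View pics/scene0.png

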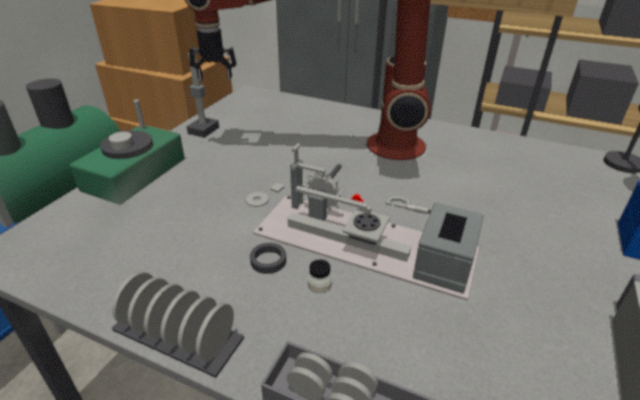

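View pics/top0.png

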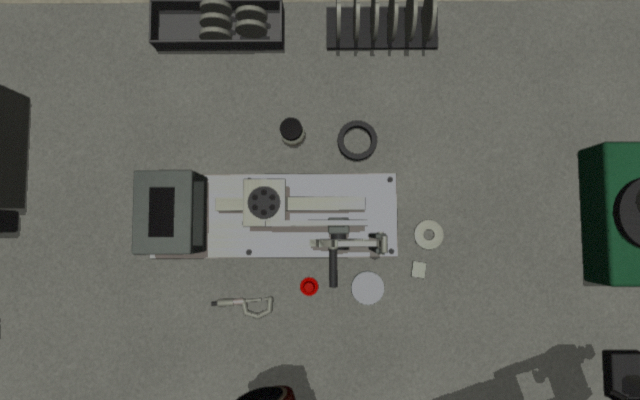

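```bash
python3 - <<'E'
from h import *
from scipy.optimize import least_squares
np.set_printoptions(precision=4,suppress=True)
P=dict(feeder=(0,0,0),wheel_axle=(0,0,.078),handle_mid=(-.047,.0111,.12),lever_top=(0,-.08,.199),pawl_pivot=(0,-.08,.147))
obs=[]
for c in('scene','top'):
    viewer.get_image(c)
    for n in P:
        r=nets.pinpoint(c,n)
        if r: obs.append((c,n,r[0]['at']))
def W(p,q):
    c,s=np.cos(p[2]),np.sin(p[2]);return np.array([p[0]+c*q[0]-s*q[1],p[1]+s*q[0]+c*q[1],q[2]])
f=lambda p:np.concatenate([proj(c,W(p,P[n]))-at for c,n,at in obs])
s=least_squares(f,[.492,-.075,0],loss='soft_l1',f_scale=2)
print(s.x);print([(o[0][0],o[1]) for o in obs]);print(f(s.x).reshape(-1,2))
for n in P: print(n,W(s.x,P[n]))
print(readout.get_obs())
for n in 'optical_flat micrometer spring_seat gauge_block valve_plate dressing_ring paste_jar'.split():
    r=nets.pinpoint('top',n)
    if r: print(n,r[0]['confidence'],atz('top',r[0]['at'],0))
E
```

```text
[ 0.4922 -0.075  -0.0096]
[('s', 'feeder'), ('s', 'wheel_axle'), ('s', 'handle_mid'), ('s', 'lever_top'), ('s', 'pawl_pivot'), ('t', 'feeder'), ('t', 'wheel_axle'), ('t', 'handle_mid'), ('t', 'lever_top'), ('t', 'pawl_pivot')]
[[ -1.0394   0.0629]
 [ 50.6149 -69.2154]
 [  0.62     0.9456]
 [ -0.4461  -1.3854]
 [  0.5693   0.0793]
 [ -3.7939   0.7975]
 [  0.5391  -0.123 ]
 [ -1.2842  -0.4461]
 [  1.4108  -0.3945]
 [  2.9098  -1.0956]]
feeder [ 0.4922 -0.075   0.    ]
wheel_axle [ 0.4922 -0.075   0.078 ]
handle_mid [ 0.4453 -0.0634  0.12  ]
lever_top [ 0.4914 -0.155   0.199 ]
pawl_pivot [ 0.4914 -0.155   0.147 ]
{'t': 1.3, 'q': array([-1.261 ,  0.0527,  1.6129, -0.    ,  1.476 , -0.119 ]), 'dq': array([-0.0008, -0.0002,  0.001 ,  0.0002, -0.0006,  0.0006]), 'effort': array([ -0.0018, -39.3677, -37.0454,  -0.0002,   0.0006,  -0.    ]), 'tool_pos': array([ 0.2599, -0.5684,  0.2313]), 'tool_rot': array([ 2.6432, -1.698 , -0.    ]), 'contact_force': array([-0.4202,  0.5341,  0.1599]), 'wrist_torque': array([-0.0155,  0.0186,  0.027 ]), 'opening': 0.08533922512639865}
optical_flat 0.79 [ 0.394  -0.1334  0.    ]
micrometer 0.75 [0.3546 0.1056 0.    ]
spring_seat 0.24 [ 0.3868 -0.131   0.    ]
gauge_block 0.69 [ 0.4282 -0.2554  0.    ]
valve_plate 0.69 [ 0.5026 -0.277   0.    ]
dressing_ring 0.57 [ 0.7249 -0.1176  0.    ]
paste_jar 0.9 [0.7367 0.0237 0.    ]
```

The scene view shows the feeder with its lever near (297,147), handle near (334,172) and light box near (450,245). In the top view the feeder lies at yaw ≈ 0, with the lever at (384,242) and handle at (334,268). The pose fit agrees with both. I'll shut the gripper and go over to the +y side of the lever.

Call:
{"fn": "step_arm", "kwargs": {
  "moves": [
    [[0,0,3,-0.05],[0,0,3,-0.05],[1.45,3,0,-0.05],[1.45,3,0,-0.05],[1.45,3,0,-0.05],[1.45,3,0,-0.05],[1.45,3,0,-0.05],[1.45,3,0,-0.05],[1.45,3,0,-0.03]]
  ],
  "grip": 1
}}

```text
t: 2.4
tool_pos: [0.3617, -0.3569, 0.2914]
tool_rot: [-2.217, 2.226, -0.001]
contact_force: [1.0, -0.1, -0.1]
opening: -0.0003
```

Call:
{"fn": "step_arm", "kwargs": {
  "moves": [
    [[1.45,3,0,0],[1.45,3,0,0],[1.45,3,0,0],[1.45,3,0,0],[1.45,3,0,0],[1.45,3,0,0],[1.45,3,0,0],[1.45,3,0,0],[1.45,3,0,0],[0,0,0,0]]
  ]
}}

```text
t: 3.23
tool_pos: [0.4932, -0.0841, 0.2914]
tool_rot: [-2.225, 2.214, 0.001]
contact_force: [0.1, -0.2, -0.4]
opening: 0.0003
```

Call:
{"fn": "step_arm", "kwargs": {
  "moves": [
    [[0,0,-2.6,0],[0,0,-2.6,0],[0,0,-2.6,0],[0,0,-2.4,0],[0,0,0,0]]
  ]
}}

```text
t: 3.65
tool_pos: [0.4884, -0.0877, 0.1834]
tool_rot: [2.216, -2.22, -0.014]
contact_force: [-0.8, -0.2, -1.9]
opening: 0.0003
```

```bash
python3 - <<'E'
from h import *
np.set_printoptions(precision=4,suppress=True)
print(readout.get_obs()['tool_pos'],readout.get_obs()['contact_force'])
im=snap('wrist','w1');rs=[]
for n,z in dict(lever_top=.199,handle_mid=.12,pawl_pivot=.147).items():
    for q in nets.pinpoint('wrist',n)[:2]: print(n,q['at'],round(q['confidence'],2),atz('wrist',q['at'],z))
im2=snap('scene')[110:240,230:400]
cv2.imwrite('pics/w1.png',np.hstack([cv2.resize(im,(400,250)),cv2.resize(im2,(327,250))]))
E
```

```text
[ 0.4884 -0.0877  0.1834] [-0.7683 -0.2469 -1.8669]
lever_top [473.8, 283.1] 0.6 [ 0.4925 -0.1569  0.199 ]
handle_mid [274.4, 279.9] 0.77 [ 0.4452 -0.0622  0.12  ]
handle_mid [298.8, 164.0] 0.75 [ 0.5261 -0.08    0.12  ]
pawl_pivot [435.0, 230.4] 0.65 [ 0.4942 -0.1583  0.147 ]
```

View pics/w1.png

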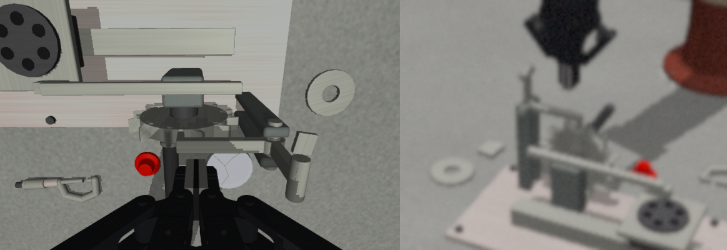

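The fingertip is beside the lever on its wheel side, with the cross bar at wrist pixel (474,283). The lever estimates agree to within 3 mm. I'll push to -y.

Call:
{"fn": "step_arm", "kwargs": {
  "moves": [
    [[0,-1,0.3,0],[0,-1,0,0],[0,-1,0,0],[0,-0.5,0,0],[0,-0.5,0,0],[0,-0.5,0,0],[0,-0.5,0,0],[0,0,0,0]]
  ]
}}

```text
t: 4.57
tool_pos: [0.4918, -0.1391, 0.1924]
tool_rot: [2.219, -2.224, -0.0]
contact_force: [-0.1, -0.1, -0.3]
opening: 0.0001
```

Call:
{"fn": "step_arm", "kwargs": {
  "moves": [
    [[0,-0.3,-0.6,0],[0,-0.5,0,0],[0,-0.5,0,0],[0,-0.5,0,0],[0,-0.5,0,0],[0,0,0,0]]
  ]
}}

```text
t: 5.07
tool_pos: [0.4917, -0.1624, 0.1861]
tool_rot: [2.219, -2.223, 0.0]
contact_force: [-0.6, -0.3, -0.0]
opening: -0.0001
```

```bash
python3 - <<'E'
from h import *
np.set_printoptions(precision=4,suppress=True)
print(readout.get_obs()['tool_pos'],readout.get_obs()['contact_force'])
im2=snap('scene')[110:240,230:400]
for n,z in dict(lever_top=.195,pawl_nose=.17).items():
  for c in('scene','wrist','top'):
    viewer.get_image(c)
    for q in nets.pinpoint(c,n)[:1]: print(c,n,q['at'],round(q['confidence'],2),atz(c,q['at'],z))
im=snap('wrist')
cv2.imwrite('pics/w2.png',np.hstack([cv2.resize(im,(400,250)),cv2.resize(im2,(327,250))]))
E
```

```text
[ 0.4917 -0.1624  0.1861] [-0.6221 -0.315  -0.0334]
scene lever_top [291.7, 149.5] 0.73 [ 0.5003 -0.1617  0.195 ]
wrist lever_top [353.6, 276.2] 0.67 [ 0.4956 -0.1788  0.195 ]
top lever_top [293.8, 136.4] 0.56 [0.6917 0.01   0.195 ]
scene pawl_nose [322.6, 162.5] 0.67 [ 0.4885 -0.0771  0.17  ]
wrist pawl_nose [292.8, 264.6] 0.68 [ 0.4871 -0.1509  0.17  ]
top pawl_nose [338.8, 246.2] 0.55 [ 0.4871 -0.073   0.17  ]
```

View pics/w2.png

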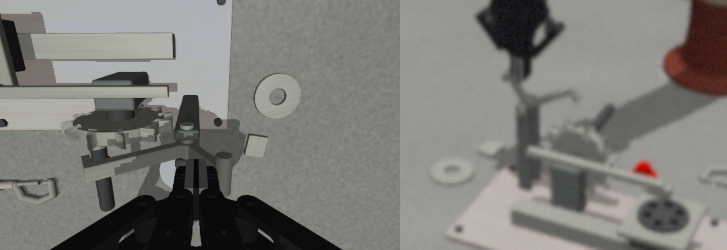

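Scene crop: the pawl nose stands well clear of the wheel and the lever is tilted. The wrist fit puts the lever 22 mm back, about 0.43 rad. Now to the handle, arriving on its +y side.

Call:
{"fn": "step_arm", "kwargs": {
  "moves": [
    [[0,1.5,0,0],[0,1.5,1,0],[0,1,2.5,0],[-1,2,1.5,0],[-2,3,0,0],[-2,3,0,0],[-1,2.2,0,0],[0,0,0,0]]
  ]
}}

```text
t: 6.43
tool_pos: [0.4304, -0.0165, 0.2365]
tool_rot: [-2.223, 2.218, 0.0]
contact_force: [-0.5, -0.3, -0.6]
opening: 0.0
```

Call:
{"fn": "step_arm", "kwargs": {
  "moves": [
    [[0,0,-2.5,0],[0,0,-2.5,0],[0,0,-2.5,0],[0,0,-2.5,0],[0,0,-2,0],[0,0,-1,0],[0,0,0,0]]
  ]
}}

```text
t: 7.02
tool_pos: [0.4301, -0.0192, 0.1036]
tool_rot: [2.218, -2.221, -0.007]
contact_force: [-0.0, -0.5, -0.7]
opening: 0.0
```

```bash
python3 - <<'E'
from h import *
np.set_printoptions(precision=4,suppress=True)
print(readout.get_obs()['tool_pos'],readout.get_obs()['contact_force'])
im2=snap('scene')[110:240,230:400]
for n,z in dict(handle_mid=.12,lever_top=.195,pawl_nose=.175).items():
  for c in('scene','wrist','top'):
    viewer.get_image(c)
    for q in nets.pinpoint(c,n)[:1]: print(c,n,q['at'],round(q['confidence'],2),atz(c,q['at'],z))
im=snap('wrist')
cv2.imwrite('pics/w3.png',np.hstack([cv2.resize(im,(400,250)),cv2.resize(im2,(327,250))]))
E
```

```text
[ 0.4301 -0.0192  0.1036] [-0.0359 -0.5056 -0.6873]
scene handle_mid [334.1, 172.1] 0.81 [ 0.445  -0.0609  0.12  ]
wrist handle_mid [416.6, 260.9] 0.79 [ 0.446  -0.0621  0.12  ]
top handle_mid [334.5, 265.2] 0.61 [ 0.4476 -0.0654  0.12  ]
scene lever_top [291.2, 147.7] 0.51 [ 0.4921 -0.1674  0.195 ]
top lever_top [398.9, 243.3] 0.76 [ 0.4928 -0.1822  0.195 ]
scene pawl_nose [324.6, 163.8] 0.77 [ 0.5    -0.0664  0.175 ]
wrist pawl_nose [568.6, 194.2] 0.93 [ 0.4927 -0.0751  0.175 ]
top pawl_nose [340.1, 243.7] 0.58 [ 0.4919 -0.0754  0.175 ]
```

View pics/w3.png

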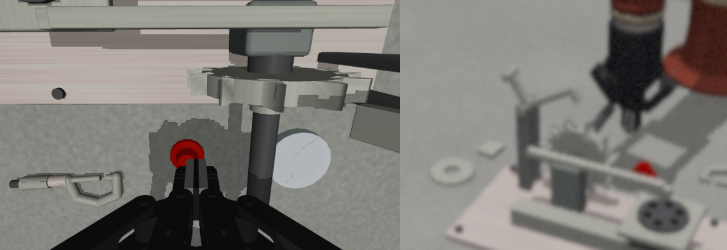

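The finger sits on the +y side of the handle, the pawl stays lifted, and the handle is at y ≈ -0.0625. I'll push it to -y.

Call:
{"fn": "step_arm", "kwargs": {
  "moves": [
    [[0,-1,0,0],[0,-0.7,0,0],[0,-0.5,0,0],[0,-0.5,0,0],[0,-0.5,0,0],[0,-0.5,0,0],[0,-0.3,0,0],[0,0,0,0]]
  ]
}}

```text
t: 8.68
tool_pos: [0.4321, -0.0603, 0.1066]
tool_rot: [2.219, -2.224, 0.002]
contact_force: [-0.1, 0.8, 0.2]
opening: 0.0004
```

```bash
cat > m.py <<'E'
from h import *
np.set_printoptions(precision=4,suppress=True)
print(readout.get_obs()['tool_pos'],readout.get_obs()['contact_force'])
rs=[]
for c in('scene','wrist','top'):
    viewer.get_image(c)
    for q in nets.pinpoint(c,'handle_mid')[:1]: print(c,q['at'],round(q['confidence'],2),atz(c,q['at'],.12))
E
python3 m.py
```

```text
[ 0.4321 -0.0603  0.1066] [-0.0884  0.8298  0.2283]
scene [328.1, 168.8] 0.58 [ 0.436  -0.0828  0.12  ]
wrist [367.9, 260.8] 0.58 [ 0.4457 -0.0815  0.12  ]
top [347.7, 268.3] 0.91 [ 0.4413 -0.0917  0.12  ]
```

Call:
{"fn": "step_arm", "kwargs": {
  "moves": [
    [[0,-0.1,0,0],[0,0,0,0],[0,0,0,0],[0,0,0,0]]
  ]
}}

```text
t: 9.32
tool_pos: [0.4317, -0.0603, 0.1062]
tool_rot: [2.22, -2.222, -0.0]
contact_force: [0.8, 0.2, -0.2]
opening: -0.0
```

Call:
{"fn": "step_arm", "kwargs": {
  "moves": [
    [[0,1,0,0],[0,1.5,0,0],[0,1.7,0,0],[0,0,0,0],[0,0,0,0]]
  ]
}}

```text
t: 9.73
tool_pos: [0.4319, -0.0177, 0.1064]
tool_rot: [2.222, -2.22, 0.001]
contact_force: [-0.3, -0.2, 0.1]
opening: 0.0001
```

```bash
cat >> m.py <<'E'
im=snap('wrist');im2=snap('scene')[110:240,230:400]
cv2.imwrite('pics/w4.png',np.hstack([cv2.resize(im,(400,250)),cv2.resize(im2,(327,250))]))
E
python3 m.py
```

```text
[ 0.4319 -0.0177  0.1064] [-0.2791 -0.2197  0.089 ]
scene [323.5, 170.8] 0.82 [ 0.4512 -0.0902  0.12  ]
wrist [472.9, 259.6] 0.71 [ 0.4464 -0.0833  0.12  ]
top [344.9, 268.6] 0.89 [ 0.4408 -0.0861  0.12  ]
```

View pics/w4.png

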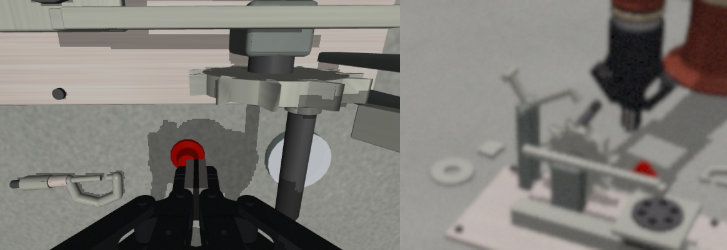

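The handle is 21 mm back in the wrist view from the same pose. The tooth pattern looks the same as before, so the wheel has moved one notch. Now over to the -y side of the lever.

Call:
{"fn": "step_arm", "kwargs": {
  "moves": [
    [[0,0,3,0],[0,0,3,0],[0,0,3,0],[0,0,3,0],[0,0,3.4,0],[1.5,-3,0,0],[1.5,-3,0,0],[1.5,-3,0,0],[1.5,-3,0,0],[0,-3,0,0]]
  ]
}}

```text
t: 10.97
tool_pos: [0.4932, -0.1702, 0.2602]
tool_rot: [-2.22, 2.222, -0.001]
contact_force: [0.6, 0.2, 1.3]
opening: -0.0
```

Call:
{"fn": "step_arm", "kwargs": {
  "moves": [
    [[0,-3,0,0],[0,-3.2,0,0],[0,0,0,0],[0,0,-2.5,0],[0,0,-2.5,0],[0,0,-2.3,0],[0,0,0,0],[0,1,0,0],[0,1,0,0],[0,0,0,0]]
  ]
}}

```text
t: 11.8
tool_pos: [0.4929, -0.209, 0.1896]
tool_rot: [-2.221, 2.22, -0.004]
contact_force: [-0.4, 0.6, 0.4]
opening: -0.0002
```

Call:
{"fn": "step_arm", "kwargs": {
  "moves": [
    [[0,0.5,0,0],[0,0.5,0,0],[0,0.5,0,0],[0,0.5,0,0],[0,0.5,0,0],[0,0.5,0,0],[0,0,0,0]]
  ]
}}

```text
t: 12.38
tool_pos: [0.493, -0.1835, 0.1939]
tool_rot: [2.217, -2.22, 0.015]
contact_force: [-7.8, -6.7, 18.9]
opening: -0.0
```

```bash
sed -i "s/w4.png/w5.png/" m.py; sed -i "s/'handle_mid')/'lever_top')/; s/,.12)/,.193)/" m.py; python3 m.py
```

```text
[ 0.493  -0.1835  0.1939] [-7.8032 -6.7244 18.881 ]
scene [292.4, 150.2] 0.76 [ 0.4998 -0.16    0.193 ]
wrist [276.7, 275.1] 0.8 [ 0.4918 -0.1667  0.193 ]
top [340.9, 242.0] 0.24 [ 0.4956 -0.0764  0.193 ]
```

View pics/w5.png

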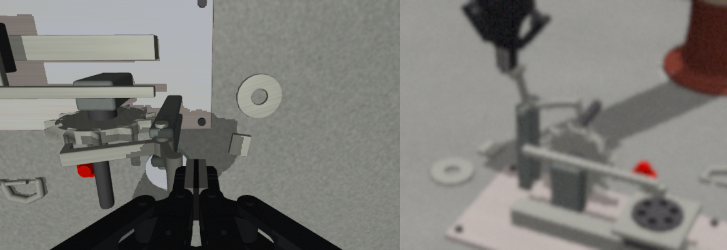

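Scene crop: the lever is about half returned (y ≈ -0.166, ~0.2 rad). The force is mostly upward, so the tip is probably riding on the bar. I'll back off, go lower and push with the flat of the finger.

Call:
{"fn": "step_arm", "kwargs": {
  "moves": [
    [[0,-0.7,0.2,0],[0,-1.5,0,0],[0,-1.3,-0.2,0],[0,0,-1.5,0],[0,0,0,0]]
  ]
}}

```text
t: 13.2
tool_pos: [0.4901, -0.2157, 0.1687]
tool_rot: [2.217, -2.224, -0.009]
contact_force: [-1.0, 0.6, 0.4]
opening: 0.0001
```

```bash
sed -i "s/w5.png/w6.png/" m.py; cat >> m.py <<'E'
for c in('scene','wrist','top'):
  for n,z in (('handle_mid',.12),('pawl_nose',.15)):
    for q in nets.pinpoint(c,n)[:1]: print(n,c,q['at'],round(q['confidence'],2),atz(c,q['at'],z))
E
python3 m.py
```

```text
[ 0.4901 -0.2157  0.1687] [-0.9567  0.6309  0.3818]
scene [293.2, 147.7] 0.56 [ 0.4866 -0.1643  0.193 ]
wrist [190.2, 305.6] 0.93 [ 0.4896 -0.1659  0.193 ]
top [391.3, 242.6] 0.76 [ 0.4941 -0.1686  0.193 ]
handle_mid scene [326.4, 168.5] 0.74 [ 0.4366 -0.0878  0.12  ]
pawl_nose scene [322.9, 169.6] 0.47 [ 0.4909 -0.0749  0.15  ]
handle_mid wrist [104.5, 295.0] 0.89 [ 0.445  -0.0827  0.12  ]
pawl_nose wrist [109.6, 199.9] 0.18 [ 0.5195 -0.1158  0.15  ]
handle_mid top [345.7, 269.0] 0.94 [ 0.44   -0.0877  0.12  ]
pawl_nose top [335.6, 242.2] 0.9 [ 0.494  -0.0674  0.15  ]
```

Call:
{"fn": "step_arm", "kwargs": {
  "moves": [
    [[0,1,0,0],[0,1,0,0],[0,0.5,0,0],[0,0.4,0,0],[0,0.4,0,0],[0,0.2,0,0],[0,0,0,0]]
  ]
}}

```text
t: 14.48
tool_pos: [0.492, -0.1799, 0.1725]
tool_rot: [-2.22, 2.222, -0.0]
contact_force: [0.3, -0.3, 0.4]
opening: -0.0002
```

Call:
{"fn": "step_arm", "kwargs": {
  "moves": [
    [[0,0.3,0,0],[0,0.2,0,0],[0,0.2,0,0],[0,0.2,0,0],[0,0,0,0]]
  ]
}}

```text
t: 14.9
tool_pos: [0.4919, -0.1731, 0.1725]
tool_rot: [2.218, -2.221, 0.006]
contact_force: [0.7, -7.7, -1.2]
opening: 0.0001
```

```bash
python3 m.py
```

```text
[ 0.4919 -0.1731  0.1725] [ 0.7194 -7.6631 -1.229 ]
scene [295.8, 145.8] 0.6 [ 0.4742 -0.1628  0.193 ]
wrist [260.7, 307.9] 0.96 [ 0.4884 -0.1517  0.193 ]
handle_mid scene [320.5, 215.8] 0.75 [ 0.641  -0.0142  0.12  ]
pawl_nose scene [322.6, 175.9] 0.65 [ 0.5197 -0.063   0.15  ]
handle_mid wrist [167.3, 293.9] 0.76 [ 0.4461 -0.0808  0.12  ]
pawl_nose wrist [138.2, 233.5] 0.6 [ 0.5017 -0.085   0.15  ]
handle_mid top [349.3, 266.2] 0.57 [ 0.4455 -0.0949  0.12  ]
pawl_nose top [338.0, 244.5] 0.46 [ 0.4896 -0.072   0.15  ]
```

View pics/w6.png

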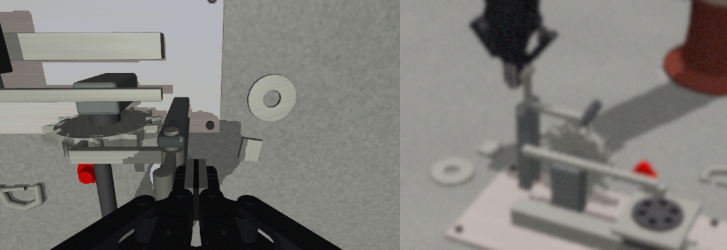

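The lever looks upright and the pawl down, with 7.7 N of resistance. I'll press slightly more to confirm the stop.

Call:
{"fn": "step_arm", "kwargs": {
  "moves": [
    [[0,0.2,0,0],[0,0.2,0,0],[0,0,0,0],[0,0,0,0]]
  ]
}}

```text
t: 15.93
tool_pos: [0.4919, -0.1727, 0.1727]
tool_rot: [2.213, -2.219, 0.015]
contact_force: [0.9, -19.6, -3.9]
opening: 0.0
```

It is rigid at y = -0.1727, 19.6 N. Backing off to verify.

Call:
{"fn": "step_arm", "kwargs": {
  "moves": [
    [[0,-1,0,0],[0,-1.5,0,0],[0,-2,0,0],[0,-1.5,0,0],[0,0,3,0],[0,0,3,0],[0,0,0,0],[0,0,0,0]]
  ]
}}

```text
t: 16.6
tool_pos: [0.493, -0.2282, 0.2348]
tool_rot: [-2.219, 2.222, -0.006]
contact_force: [0.9, -0.5, -0.5]
opening: 0.0001
```

```bash
sed -i "s/w6.png/w7.png/; s/,.193)/,.199)/; s/pawl_nose',.15/pawl_nose',.14/" m.py
cat >> m.py <<'E'
a=cv2.imread('pics/scene0.png')[120:215,270:365]
cv2.imwrite('pics/w7.png',np.hstack([cv2.resize(x,(390,390),interpolation=cv2.INTER_CUBIC) for x in(a,snap('scene')[120:215,270:365])]))
E
python3 m.py
```

```text
[ 0.493  -0.2282  0.2348] [ 0.9267 -0.5418 -0.4788]
scene [297.5, 147.3] 0.77 [ 0.4895 -0.1499  0.199 ]
wrist [172.7, 237.3] 0.81 [ 0.4942 -0.1515  0.199 ]
top [384.1, 240.9] 0.65 [ 0.4974 -0.1547  0.199 ]
handle_mid scene [325.9, 171.4] 0.75 [ 0.4512 -0.0829  0.12  ]
pawl_nose scene [323.4, 176.5] 0.62 [ 0.5071 -0.0661  0.14  ]
handle_mid wrist [129.9, 250.9] 0.92 [ 0.4451 -0.0822  0.12  ]
pawl_nose wrist [99.8, 196.8] 0.56 [ 0.4971 -0.0797  0.14  ]
handle_mid top [342.8, 267.1] 0.72 [ 0.4437 -0.0819  0.12  ]
pawl_nose top [338.6, 243.4] 0.76 [ 0.4914 -0.0734  0.14  ]
```

View pics/w7.png

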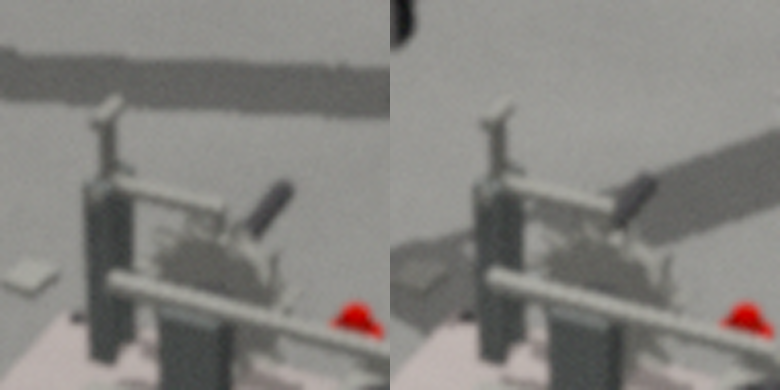

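Before (left) and after (right): the pawl arm and lever are in the same place (lever pixel 297.3,147.4 before, 297.5,147.3 now), and the handle is about one notch back. Handing in.

```bash
python3 -c "
from station import ctrl; print(ctrl.finish_job())"
```

```text
the job is handed in; nothing more can be done
None
```

The job is handed in. I lifted the pawl, turned the wheel back one notch and lowered the pawl again, using only pushes with the shut fingertips. No verdict was reported.

**What I did**
- I pushed the thumb lever to -y, which raised the pawl to about 0.43 rad.
- I pushed the crank handle back by about 20–21 mm, which puts the wheel at roughly 0.48 rad. The target range is 0.33 to 0.66.
- I pushed the lever upright again until it met a rigid stop (19.6 N with no further travel), then backed the arm off.

**Last checks**
- **Pawl:** the lever appears within about 1 pixel of its starting place in both the scene and top views. The pawl arm has the same slope as before in the scene view.
- **Wheel:** the three cameras put the handle at y = -0.082 to -0.083, against about -0.062 to -0.069 at the start.
- **Arm:** it is clear of everything, with contact force close to zero.
- **Loose things:** the ones in view look unmoved. I did not measure their positions again at the end.

**What went wrong or disagreed**
- On the first attempt to push the lever back, the fingertip rode up on the cross bar with about 19 N upward. I backed off, went about 1.5 cm lower and pushed again without trouble.
- Some single readings from the trained networks were far off, such as the top view of the lever while the gripper covered it. I ignored those.

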